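# Put the plug gauge away in its hooded cradle

### The arm

A 6-joint arm with a two-finger parallel gripper is mounted at the origin on a cart in front of the work surface, level with it; the furniture and walls round the work are solid. World frame = base frame: x ahead of the robot, y to its left, z up, the work surface at z = 0. Lengths are in m, angles in rad, forces in N, time in s.
With the tool pointing down it reaches from about 0.3 to 0.875 m from the base axis. Payload 6.4 kg.
Tool frame: the origin (TCP) lies midway between the tips of the shut fingers; the grasp point (between the pads) lies 19 mm behind it; z points along the fingers, y is the direction in which the jaws open and shut (so a half turn about z gives the same grasp; the last joint's range is limited). The gripper opens to 85 mm and grips with 20 to 120 N. Pads are 22 mm wide; open, the fingers measure 114 mm over their backs; the gripper's body (76 mm by 85 mm) begins 54 mm behind the grasp point. The pads swing forward as they close: fully open they stand 13 mm farther back than shut.
Start: joints at [1.045, 0.181, 1.607, -0, 1.354, -0.206], TCP at [0.181, 0.546, 0.202] pointing down, gripper open.
Joint ranges: [-2.99, 2.99], [-0.89, 2.07], [0.3, 2.58], [-1.14, 4.28], [0, 2.63], [-3.12, 3.12]. Speed limits (rad/s): [2.57, 2.57, 3.01, 3.14, 3.14, 3.14].

### API

Orientations are given as a unit quaternion [w, x, y, z].
In Python, from bench import get_obs, camera, hand_in gives the robot as it stands.
- The arm moves only by the tool drive_tool, never from a script. Its argument "deltas" is a list of rows, each a list of 2 entries, a list of its own where there are three numbers: the shift along the world's x, y, z in m, then the turn about the world's z in rad. A call has 1 to 10 rows; each row shifts and turns the pose as measured when the row begins; what a row does not reach is not made up. A row lasts 1/10 s, in which the tool goes at most 50 mm and 8.59 degrees, less where a joint would pass 70% of its speed; a pose out of reach is approached as far as the arm can. A call is refused whole if a number of a shift passes 0.05 or a number of a turn 0.15, either way. A call with a gripper value outside its range is refused whole. "gripper" is the opening, from 0 (shut) to 1 (fully open), set as the call begins (left out, the last holds). The fingers move at their own pace and stop on an object; the grip force is fixed at half the most. Time passes only in rows, so rows that do not move let the fingers close. It gives the time, the measured TCP pose, the force and the opening at its end, in the units of the state.
- get_obs(): the state, without advancing time (a new reading comes with each control period).
- camera(name): name is "side" or "top"; returns a dict with "frame" (400x640x3 uint8, red, green, blue), "fx", "fy", "cx", "cy" (pixels), "k1" (the pictures are not rectified: a ray, as slopes to the right and down, at radius r is drawn at 1 + k1 r^2 times it, then the intrinsics apply), "eye" and "attitude" of the camera in the world. Camera axes: x right, y down, z forward; pixel columns grow to the right and rows downward; lengths in m; the calibration is good to about 2 mm. A picture is of the moment at which its call begins. There is no depth.
- hand_in(): hands the job in, once; it reports no verdict.
The state is a dict: "time_s": time; "q": joint angles; "dq": joint speeds; "joint_efforts": joint torques, N m; "eef_pos": TCP position; "eef_rot": TCP orientation; "wrist_force": force on the tool from outside, world axes, zero at the start; "torque": the same for the moment, N m; "opening": opening from 0.0 (shut) to 1.0 (fully open).
Only numpy, scipy, OpenCV 4.12 (cv2) and the standard library are available. Lean on these libraries where they do the work, as an engineer would, in place of code of your own. Each camera call takes 0.05 s, during which the arm holds its last target.

### The job

Put the plug gauge away in its cradle: lay it along the two V supports with its longer head towards the hood, and slide it in under the hood until that head is home against the back stop. Let go of it there, and leave the brass drift where it lies.

Things in the scene. Friction and masses are not known exactly. Their poses are not given: they have to be found in the camera images.
- gauge_centre (a point): Plug gauge, loose, lying down: grey steel, 118 mm long, 0.2 kg, like a dumbbell with a long head (32.5 mm diameter, 30 mm long), a knurled handle (16 mm diameter, 76 mm long; grip across it) and a short head (33 mm diameter, 12 mm long). Point: mid-length, on its axis, 16 mm up. Its y axis runs along the gauge to the short head: handle y = -29 to +47 mm, centre of mass y = -8 mm.
- gauge_long_end (a point): Centre of the flat end face of the plug gauge's long head, on the gauge's axis, 59 mm from its centre.
- cradle_stop (a point): Fixed metal cradle, 146 x 66 mm, 79 mm high. Point: middle of the back stop in its hood, 37 mm up, on the axis of a gauge at home; x points level into the hood. Hood x = -34 to 0 mm, 51 mm wide inside, roof 36 to 42 mm above the point. V supports, 60 mm wide, 19 (middle) to 5 mm (edges) below the point, at x = -44 to 0 and -128 to -100 mm; in the gap between, base plate 29 mm below.
- drift_centre (a point): Bystander: brass drift, a plain hexagonal brass bar 135 mm long, 15 mm across, lying on the desk near the gauge. Point: its middle, 7 mm above the desk.

How it is judged:
At the end, for the whole second after the job is handed in: The middle of the long head's end face is within 14 mm of the middle of the back stop inside the hood, the gauge lies within 10 degrees of the cradle's direction, and it is at rest (distance between gauge_long_end and cradle_stop below 0.014 m and angle between the y axis of gauge_centre and the x axis of cradle_stop, either way round below 0.175 rad and linear speed of gauge below 0.02 m/s); the robot touches nothing.
It fails at once if the brass drift is moved more than 30 mm (distance of drift_centre from where it was at the start of the episode above 0.03 m).
It also fails if it takes over 38 s, if anything falls off the work surface, if the arm or the gripper's body presses on something with over 40 N, if the wrist force passes 120 N, or if a joint passes its speed limit or range.

## Working session

There is one attempt and no reset: what is moved stays moved. The work goes in short steps, Python scripts to look and compute and a tool call to move; the robot and the scene stay as the last step left them, time stands still between calls to the robot, and variables do not carry over. Pictures are saved under pics/ and viewed, and the job is handed in when it is done.

Besides the shell and the picture viewer there is one more tool, called after "Emit:" as a command line: name --argument value ..., lists and objects as JSON in quotes. drive_tool: Moves the arm, as the interface text tells. Its arguments: {"type":"object","properties":{"deltas":{"type":"array","items":{"type":"array"}},"gripper":{"type":"number"}},"required":["deltas"]}

```bash
mkdir -p pics; python3 - <<'E'
from bench import get_obs,camera
import cv2
for n in("side","top"):
    c=camera(n);cv2.imwrite(f"pics/{n}0.png",c["frame"][:,:,::-1])
    print({k:v for k,v in c.items() if k!="frame"})
print(get_obs())
E
```

```text
{'fx': 441.5204707573362, 'fy': 441.5204707573362, 'cx': 323.2332140580177, 'cy': 199.464817783286, 'k1': -0.0842216088329331, 'eye': array([ 0.03689859, -0.76761643,  0.73921554]), 'attitude': array([-0.44340634,  0.85036455, -0.24859001,  0.13591893])}
{'fx': 500.0394582840974, 'fy': 500.0394582840974, 'cx': 305.8687879905749, 'cy': 194.15310759612706, 'k1': 0.031143072278481225, 'eye': array([0.41380937, 0.01894355, 1.27059383]), 'attitude': array([ 0.04841816, -0.69910014,  0.71207861, -0.04311291])}
{'time_s': 0.1, 'q': array([ 1.04469029e+00,  1.81499431e-01,  1.60792935e+00, -5.83868979e-06,
        1.35377622e+00, -2.06294541e-01]), 'dq': array([ 0.00207163, -0.00182873, -0.00173752, -0.00137453,  0.00093018,
        0.00040495]), 'joint_efforts': array([-1.70084572e-04, -4.45869112e+01, -3.52238595e+01, -2.59500939e-04,
        4.16206065e-03,  1.21958482e-05]), 'eef_pos': array([0.18047402, 0.54536608, 0.20164558]), 'eef_rot': array([-2.86004291e-04,  1.59224484e-01,  9.87242075e-01, -7.53737653e-04]), 'wrist_force': array([ 0.24393975,  0.39752043, -0.64063518]), 'torque': array([-0.00601783,  0.04843865,  0.00415159]), 'opening': 1.0023807591644116}
```

View pics/side0.png

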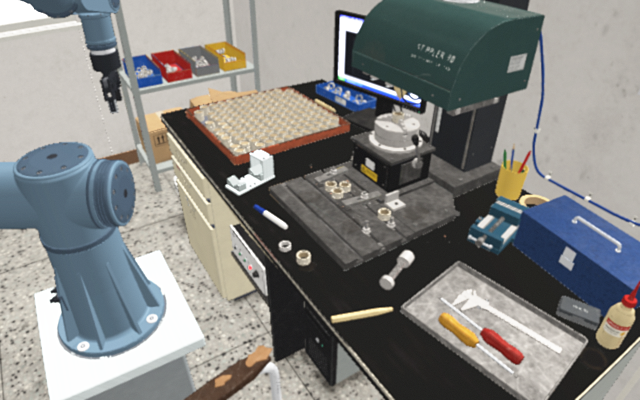

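View pics/top0.png

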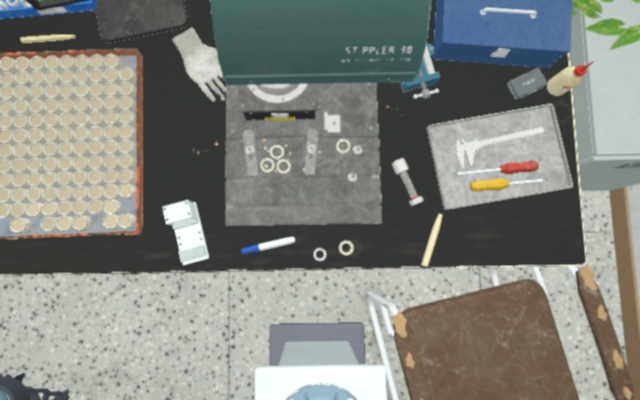

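Side view: gauge near (397,268), drift (362,314), cradle (252,172). Top view: gauge (407,182), drift (432,240), cradle (186,232). I'll zoom in on each.

```bash
cat > h.py <<'E'
import numpy as np,cv2
from scipy.spatial.transform import Rotation as R
def rot(c):
    a=c["attitude"];return R.from_quat([a[1],a[2],a[3],a[0]]).as_matrix()
def ray(c,u,v):
    K=np.array([[c["fx"],0,c["cx"]],[0,c["fy"],c["cy"]],[0,0,1]])
    p=cv2.undistortPoints(np.array([[[u,v]]],float),K,np.array([c["k1"],0,0,0.]))[0,0]
    return rot(c)@np.array([p[0],p[1],1])
def onz(c,u,v,z):
    d=ray(c,u,v);return c["eye"]+d*(z-c["eye"][2])/d[2]
def proj(c,P):
    q=rot(c).T@(np.asarray(P,float)-c["eye"]);x=q[:2]/q[2];s=1+c["k1"]*(x@x)
    return np.array([c["fx"]*x[0]*s+c["cx"],c["fy"]*x[1]*s+c["cy"]])
def tri(c1,p1,c2,p2):
    a,b=ray(c1,*p1),ray(c2,*p2);a/=np.linalg.norm(a);b/=np.linalg.norm(b)
    s=np.linalg.lstsq(np.c_[a,-b],c2["eye"]-c1["eye"],rcond=None)[0]
    A=c1["eye"]+s[0]*a;B=c2["eye"]+s[1]*b;return (A+B)/2,np.linalg.norm(A-B)
def crop(f,x0,y0,x1,y1,k):
    return cv2.resize(f[y0:y1,x0:x1,::-1],None,fx=k,fy=k,interpolation=cv2.INTER_CUBIC)
E
python3 - <<'E'
import cv2,numpy as np
from h import *
s=cv2.imread("pics/side0.png")[:,:,::-1];t=cv2.imread("pics/top0.png")[:,:,::-1]
a=crop(t,150,190,220,275,7);b=crop(t,380,145,450,230,7)   # 490x595
# side by side limited to 800 wide
def pad(i,w,h):
    o=np.zeros((h,w,3),np.uint8);o[:min(h,i.shape[0]),:min(w,i.shape[1])]=i[:h,:w];return o
cv2.imwrite("pics/tc.png",a);cv2.imwrite("pics/tg.png",b)
cv2.imwrite("pics/sc.png",crop(s,215,140,285,200,9));cv2.imwrite("pics/sg.png",crop(s,325,240,425,330,6))
E
```

```text
(no output)
```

View pics/tc.png

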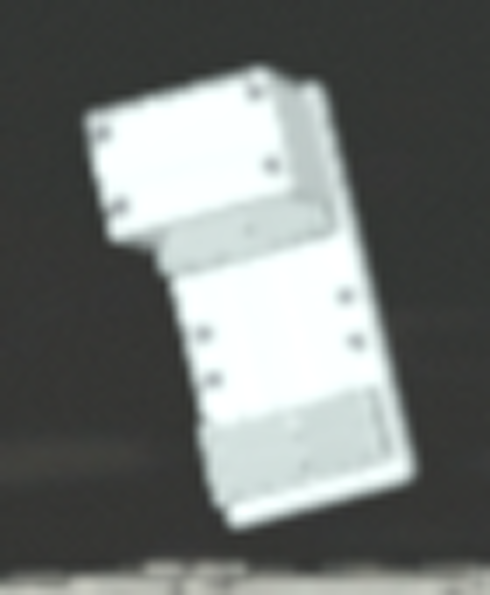

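View pics/tg.png

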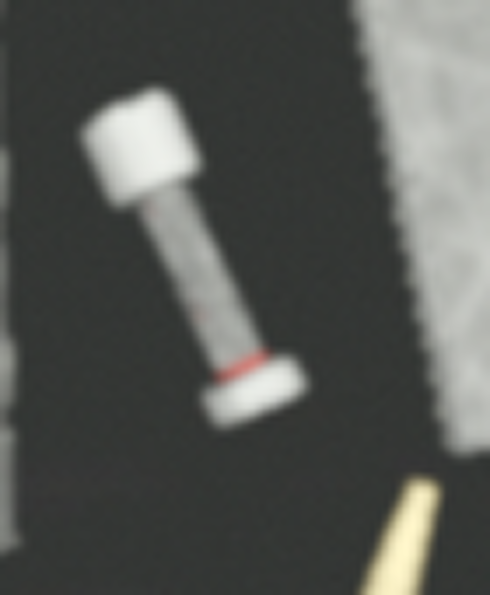

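View pics/sc.png

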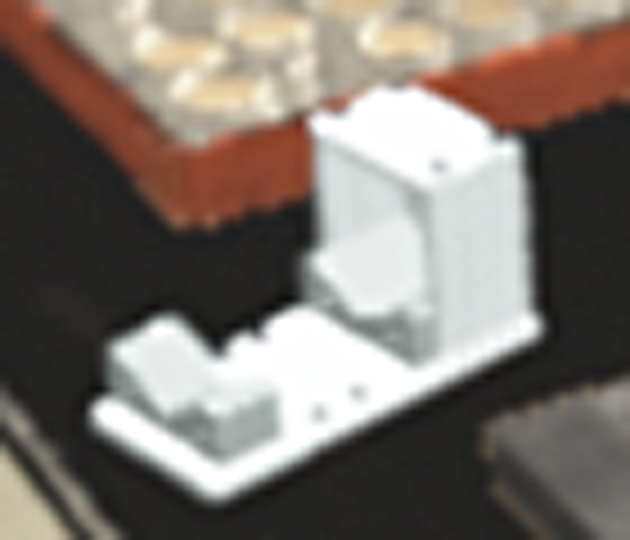

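View pics/sg.png

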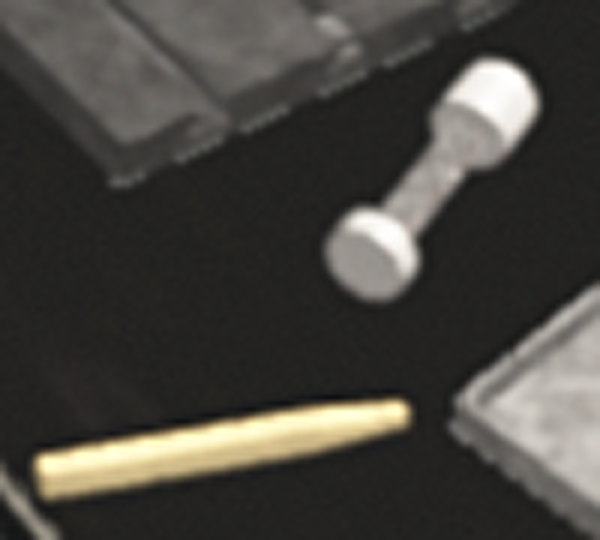

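```bash
python3 - <<'E'
from bench import camera
from h import *
T=camera("top");S=camera("side")
o=lambda p,x0,y0,k:((p[0]+.5)/k-.5+x0,(p[1]+.5)/k-.5+y0)
tc=lambda *p:o(p,150,190,7); tg=lambda *p:o(p,380,145,7); sc=lambda *p:o(p,215,140,9); sg=lambda *p:o(p,325,240,6)
np.set_printoptions(precision=4,suppress=True)
print("roof top"); 
r=[onz(T,*tc(*p),.079)for p in[(83,113),(268,66),(295,190),(108,243)]]
for p in r:print(p)
print("side roof, front-left/front-right/backright",[onz(S,*sc(*p),.079) for p in[(312,120),(432,188),(525,145)]])
print("base top .008",[onz(T,*tc(*p),.008) for p in[(325,82),(417,478),(235,530),(160,272)]])
print("base side",[onz(S,*sc(*p),.004) for p in[(92,412),(215,497),(543,328)]])
print("frontV edges top z.032",[onz(T,*tc(*p),.032) for p in[(203,428),(375,388),(390,458),(215,500)]])
# gauge mask
f=T["frame"].astype(int)[145:230,380:432]
m=(f.min(2)>75).astype(np.uint8)
n,l,st,ce=cv2.connectedComponentsWithStats(m)
for i in range(1,n):
    if st[i,4]>60:print(st[i],ce[i])
i=[i for i in range(1,n) if l[37,27]==i]
if i:
    ys,xs=np.where(l==i[0]);P=np.array([onz(T,x+380,y+145,.016)[:2] for x,y in zip(xs,ys)])
    rc=cv2.minAreaRect((P*1000).astype(np.float32));print("rect",rc)
    print(cv2.boxPoints(rc))
a=onz(T,*tg(122,110),.018);b=onz(T,*tg(262,407),.018);print("ends",a,b,np.linalg.norm(a-b),(a+b)/2,np.degrees(np.arctan2(*(b-a)[1::-1])))
# side: short face centre
print("tri short face",tri(S,sg(371,257),T,tg(262,410)))
print("side face",onz(S,*sg(371,257),.0165))
print("drift",[onz(T,*q,.007) for q in[(440,214),(426,265)]])
E
```

```text
roof top
[0.5477 0.373  0.079 ]
[0.5627 0.31   0.079 ]
[0.5199 0.3003 0.079 ]
[0.503  0.3636 0.079 ]
side roof, front-left/front-right/backright [array([0.5033, 0.3617, 0.079 ]), array([0.5173, 0.2974, 0.079 ]), array([0.5573, 0.3071, 0.079 ])]
base top .008 [array([0.5654, 0.3066, 0.008 ]), array([0.4221, 0.2721, 0.008 ]), array([0.4049, 0.3368, 0.008 ]), array([0.4975, 0.3653, 0.008 ])]
base side [array([0.4051, 0.342 , 0.004 ]), array([0.4196, 0.2721, 0.004 ]), array([0.5607, 0.3086, 0.004 ])]
frontV edges top z.032 [array([0.4408, 0.3426, 0.032 ]), array([0.4536, 0.2823, 0.032 ]), array([0.4291, 0.2768, 0.032 ]), array([0.4156, 0.338 , 0.032 ])]
[ 11  12  33  49 579] [26.4404 35.2193]
[ 0 21  3 58 91] [ 0.4176 54.4286]
rect ((605.9454345703125, -229.139892578125), (126.97993469238281, 40.06483840942383), 22.471586227416992)
[[ 539.6194 -234.896 ]
 [ 554.9332 -271.9187]
 [ 672.2715 -223.3838]
 [ 656.9576 -186.3611]]
ends [ 0.6595 -0.2062  0.018 ] [ 0.5501 -0.2518  0.018 ] 0.11849373082544436 [ 0.6048 -0.229   0.018 ] -157.37370903107177
tri short face (array([ 0.5495, -0.2521,  0.0185]), np.float64(0.0014206100040792425))
side face [ 0.5517 -0.2509  0.0165]
drift [array([ 0.5216, -0.3106,  0.007 ]), array([ 0.3949, -0.2691,  0.007 ])]
```

```bash
python3 - <<'E'
from bench import camera
from h import *
T=camera("top");S=camera("side")
np.set_printoptions(precision=4,suppress=True)
print(tri(S,(463,107),T,(414,81)),tri(S,(354,65),T,(223,82)))
print(tri(S,(525,70),T,(430,0)))
d=np.array([.9232,.3846,0]);c=np.array([.605,-.229,.0165])
print("grip pt",c-d*.004)
s=np.array([.544,.338,.037]);e=np.array([np.cos(np.radians(13.7)),np.sin(np.radians(13.7)),0])
for x in(-100,-60,-12,0):print(x,s+e*(x-63)/1000)
E
```

```text
(array([ 0.7515, -0.1906,  0.3714]), np.float64(0.02967040881104044)) (array([0.7492, 0.1759, 0.3642]), np.float64(0.003616618556273936))
(array([ 0.8838, -0.2201,  0.4351]), np.float64(0.05053003382487666))
grip pt [ 0.6013 -0.2305  0.0165]
-100 [0.3856 0.2994 0.037 ]
-60 [0.4245 0.3089 0.037 ]
-12 [0.4711 0.3202 0.037 ]
0 [0.4828 0.3231 0.037 ]
```

```bash
python3 - <<'E'
import cv2
from h import *
cv2.imwrite("pics/sm.png",crop(cv2.imread("pics/side0.png")[:,:,::-1],330,0,580,200,3))
E
```

```text
(no output)
```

View pics/sm.png

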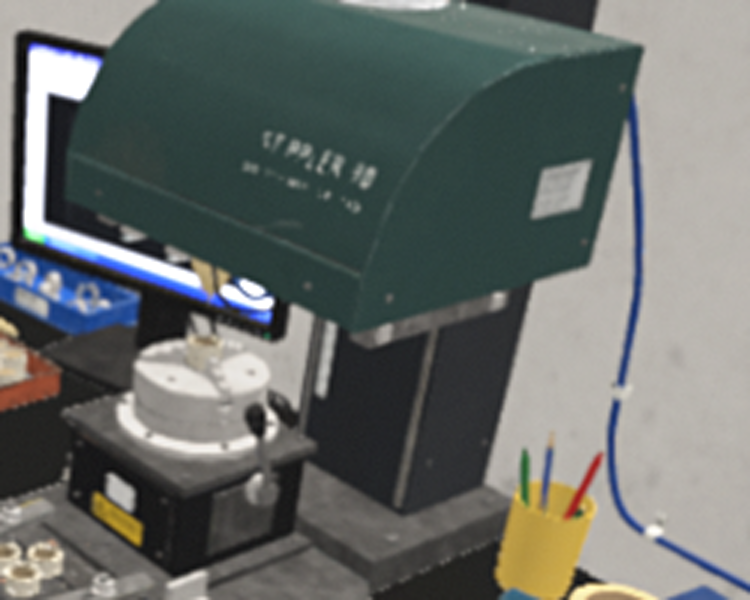

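Machine head is at x≥0.75 and z≥0.36, clear of my path. Gauge centre ≈ (0.605, −0.229), heading 22.6°. Stop ≈ (0.544, 0.338, 0.037), heading 13.7°. The measured gauge length (118.5 mm) and base length (147 mm) match the given sizes.

Emit:
drive_tool --deltas '[[[0.023,-0.043,0],0.1],[[0.023,-0.043,0],0.1],[[0.023,-0.043,0],0.1],[[0.023,-0.043,0],0.1],[[0.023,-0.043,0],0.1],[[0.023,-0.043,0],0.1],[[0.023,-0.043,0],0.1],[[0.023,-0.043,0],0],[[0.023,-0.043,0],0],[[0.023,-0.043,0],0]]' --gripper 1.0

```text
time_s: 1.3
eef_pos: [0.4104, 0.1091, 0.2027]
eef_rot: [0.003, -0.207, 0.978, 0.0]
wrist_force: [1.3, -0.2, 0.2]
opening: 1.0
```

Emit:
drive_tool --deltas '[[[0.022,-0.04,0],-0.02],[[0.022,-0.04,0],0],[[0.022,-0.04,0],0],[[0.022,-0.04,0],0],[[0.022,-0.04,0],0],[[0.022,-0.04,0],0],[[0.022,-0.04,0],0],[[0.022,-0.04,-0.02],0],[[0.01,-0.015,-0.03],0],[[0,0,0],0]]'

```text
time_s: 2.3
eef_pos: [0.603, -0.2481, 0.1531]
eef_rot: [0.006, -0.192, 0.981, -0.002]
wrist_force: [-0.8, 0.7, -1.2]
opening: 0.998
```

Emit:
drive_tool --deltas '[[[-0.002,0.017,-0.03],0.005],[[0,0,-0.03],0],[[0,0,-0.03],0],[[0,0,0],0]]'

```text
time_s: 2.7
eef_pos: [0.6013, -0.2294, 0.0645]
eef_rot: [0.007, -0.194, 0.981, -0.003]
wrist_force: [-0.8, -0.3, -1.7]
opening: 1.001
```

```bash
python3 - <<'E'
from bench import camera,get_obs
from h import *
T=camera("top");S=camera("side");print(get_obs()["eef_pos"],get_obs()["eef_rot"])
cv2.imwrite("pics/a.png",np.hstack([crop(T["frame"],360,140,460,240,4),crop(S["frame"],345,190,445,290,4)]))
E
```

```text
[ 0.60470036 -0.23160546  0.06943904] [ 0.01013012 -0.19431963  0.98087079 -0.00545396]
```

View pics/a.png

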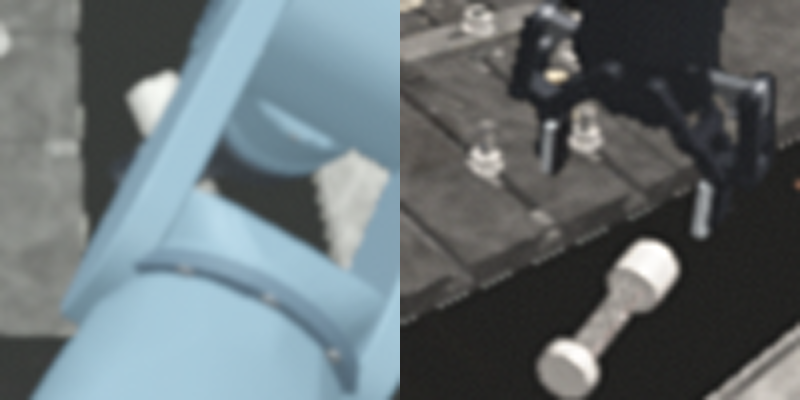

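Fingers straddle the gauge in the side view (finger tips at about (382,231) and (520,249) in the full frame). The pose reading shifted between the move and the picture, so I'm checking that.

```bash
python3 - <<'E'
from bench import camera,get_obs
for i in range(4):
    o=get_obs();print(o["time_s"],o["eef_pos"].round(4),o["eef_rot"].round(4),o["dq"].round(3),o["wrist_force"].round(2)); camera("side")
print(o["q"])
E
```

```text
2.8 [ 0.6047 -0.2316  0.0694] [ 0.0101 -0.1943  0.9809 -0.0055] [-0.006 -0.025 -0.034 -0.003 -0.006 -0.004] [-0.17  0.21  0.32]
2.85 [ 0.6056 -0.2324  0.0707] [ 0.0111 -0.1942  0.9809 -0.0064] [-0.006 -0.012 -0.017 -0.001 -0.005  0.001] [-0.16  1.27  0.66]
2.9 [ 0.606  -0.2328  0.0711] [ 0.0115 -0.1941  0.9809 -0.0068] [-0.003 -0.005 -0.004  0.003 -0.006  0.001] [-0.33 -0.51  0.07]
2.95 [ 0.6061 -0.233   0.0711] [ 0.0116 -0.194   0.9809 -0.0069] [-0.004  0.002  0.002 -0.001 -0.004 -0.   ] [ 1.17 -0.23  0.51]
[-0.55256569  0.45849808  1.53180189  0.00632339  1.1249856  -2.51661551]
```

Emit:
drive_tool --deltas '[[[-0.003,0.001,-0.015],0],[[-0.001,0.001,-0.015],0],[[0,0,-0.015],0],[[0,0,0],0],[[0,0,0],0],[[0,0,0],0]]'

```text
time_s: 3.6
eef_pos: [0.6017, -0.2311, 0.0232]
eef_rot: [0.012, -0.194, 0.981, -0.007]
wrist_force: [0.5, -0.2, 0.3]
opening: 1.002
```

Emit:
drive_tool --deltas '[[[0,0.0005,-0.01],0],[[0,0,-0.007],0],[[0,0,0],0],[[0,0,0],0],[[0,0,0],0]]'

```text
time_s: 4.1
eef_pos: [0.6023, -0.231, 0.0053]
eef_rot: [0.012, -0.194, 0.981, -0.008]
wrist_force: [-0.4, 0.2, -0.1]
opening: 1.002
```

```bash
python3 - <<'E'
from bench import camera,get_obs
from h import *
S=camera("side");print(get_obs()["eef_pos"],get_obs()["eef_rot"])
cv2.imwrite("pics/b.png",crop(S["frame"],345,200,445,300,6))
E
```

```text
[ 0.6023878  -0.23102215  0.00554311] [ 0.01254891 -0.19383126  0.98092388 -0.00776587]
```

View pics/b.png

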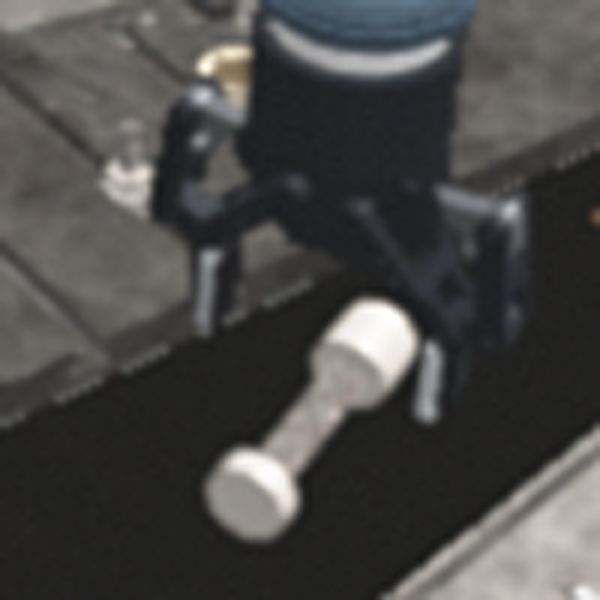

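```bash
python3 - <<'E'
from bench import camera,get_obs
from h import *
np.set_printoptions(precision=4,suppress=True)
S=camera("side")
o=get_obs();q=o["eef_rot"];M=R.from_quat([*q[1:],q[0]]).as_matrix();p=o["eef_pos"]
for s in(1,-1):
    for b in (.013,.013+.03): print(s,b,proj(S,p+M@[0,s*.0425,-b])-[345,200],"x6:",(proj(S,p+M@[0,s*.0425,-b])-[345,200])*6)
print((proj(S,p+M@[0,0,0])-[345,200])*6)
for y in(-.059,-.029,.004,.047,.059): print(y,(proj(S,np.array([.605,-.229,.0165])-y*np.array([.9232,.3846,0]))-[345,200])*6)
E
```

```text
1 0.013 [36.7584 61.4713] x6: [220.5502 368.8279]
1 0.043 [37.5245 52.1125] x6: [225.147  312.6748]
-1 0.013 [69.1262 75.3449] x6: [414.7574 452.0693]
-1 0.043 [70.5025 65.8882] x6: [423.0149 395.3294]
[313.267 433.617]
-0.059 [382.7614 325.6224]
-0.029 [350.3652 366.7533]
0.004 [313.2131 413.842 ]
0.047 [262.2609 478.2826]
0.059 [247.5   496.921]
```

```bash
python3 - <<'E'
from bench import camera
from h import *
S=camera("side")
f=S["frame"].astype(float)
g=np.clip((f-10)*4,0,255).astype(np.uint8)
cv2.imwrite("pics/b2.png",crop(g,345,200,445,300,6))
T=camera("top");cv2.imwrite("pics/b3.png",crop(T["frame"],340,120,480,240,5))
E
```

```text
(no output)
```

View pics/b2.png

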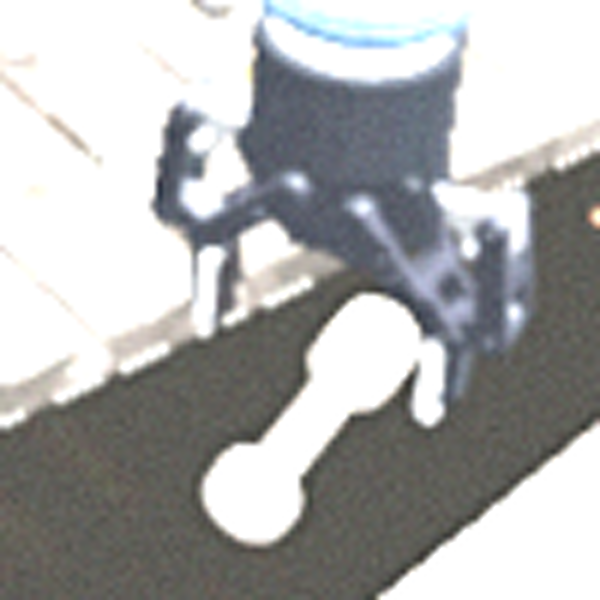

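View pics/b3.png

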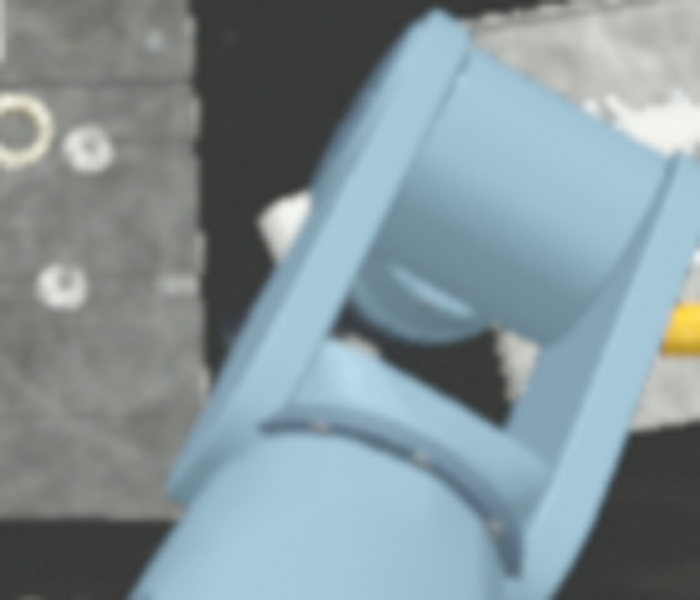

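The finger tips show about 5 px higher in the side image than predicted. A partial close will check this before I grip.

Emit:
drive_tool --deltas '[[[0,0,0],0],[[0,0,0],0],[[0,0,0],0],[[0,0,0],0]]' --gripper 0.55

```text
time_s: 4.7
eef_pos: [0.6028, -0.2313, 0.0063]
eef_rot: [0.013, -0.194, 0.981, -0.008]
wrist_force: [-0.3, 0.1, -0.0]
opening: 0.549
```

```bash
python3 - <<'E'
from bench import camera,get_obs
from h import *
S=camera("side");o=get_obs();print(o["eef_pos"],o["opening"])
f=S["frame"].astype(float)
g=np.clip((f-10)*2.5,0,255).astype(np.uint8)
cv2.imwrite("pics/c.png",crop(g,345,200,445,300,6))
q=o["eef_rot"];M=R.from_quat([*q[1:],q[0]]).as_matrix();p=o["eef_pos"]
for s in(1,-1):
    for b in (.0,.005,.01,.013,.02,.03): print(s,b,(proj(S,p+M@[0,s*.0425*o["opening"],-b])-[345,200])*6)
print("body",(proj(S,p+M@[0,0,-.073])-[345,200])*6)
for sx,sy in((1,1),(1,-1),(-1,-1),(-1,1)):print((proj(S,p+M@[sx*.038,sy*.042,-.073])-[345,200])*6)
E
```

```text
[ 0.6028344  -0.23131023  0.00630096] 0.5510435779421907
1 0.0 [261.99963555 409.61652787]
1 0.005 [262.863211   400.49951463]
1 0.01 [263.73085334 391.33008293]
1 0.013 [264.25340031 385.80309895]
1 0.02 [265.47842976 372.83238173]
1 0.03 [267.24254773 354.12022643]
-1 0.0 [368.22430376 455.5136645 ]
-1 0.005 [369.41496062 446.35032385]
-1 0.01 [370.61144197 437.13299393]
-1 0.013 [371.33214089 431.57650737]
-1 0.02 [373.02201631 418.53469053]
-1 0.03 [375.45630446 399.71536651]
body [330.05642683 293.44296085]
[183.82657393 308.94951497]
[386.70063413 394.08559729]
[474.05086218 277.9928759 ]
[278.04981192 201.19204242]
```

View pics/c.png

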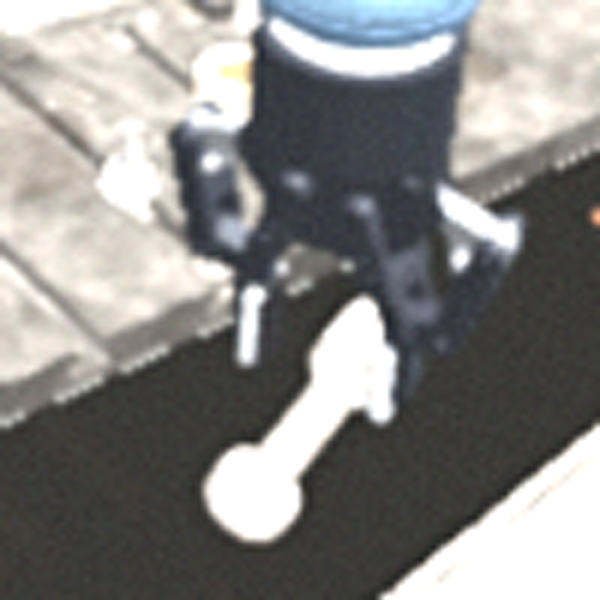

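```bash
python3 - <<'E'
from bench import camera
from h import *
S=camera("side");T=camera("top")
s=cv2.imread("pics/side0.png");t=cv2.imread("pics/top0.png")
M=R.from_quat([.159224,.98724,-.00075,-.000286]).as_matrix();p=np.array([.18047,.54537,.20165])
a=np.clip((s[60:130,70:140].astype(float)-5)*2,0,255).astype(np.uint8);a=cv2.resize(a,None,fx=5.5,fy=5.5,interpolation=3)
b=np.clip((t[340:400,0:70].astype(float)-5)*2,0,255).astype(np.uint8);b=cv2.resize(b,None,fx=5.5,fy=5.5,interpolation=3)
for sg in(1,-1):
  for q in([0,sg*.0425,-.013],[0,sg*.0425,-.033]):
    P=p+M@q
    u=(proj(S,P)-[70,60]+.5)*5.5;v=(proj(T,P)-[0,340]+.5)*5.5
    cv2.circle(a,tuple(int(i) for i in u),3,(0,0,255),-1);cv2.circle(b,tuple(int(i) for i in v),3,(0,0,255),-1)
b=np.vstack([b,np.zeros((a.shape[0]-b.shape[0],b.shape[1],3),np.uint8)])
cv2.imwrite("pics/d.png",np.hstack([a,b]))
E
```

```text
(no output)
```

View pics/d.png

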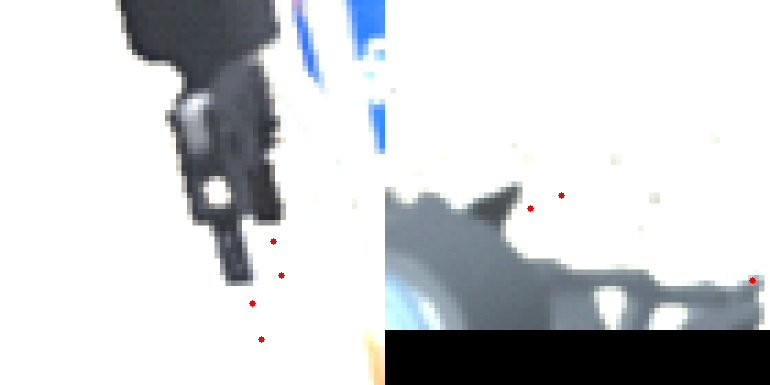

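```bash
python3 - <<'E'
from bench import camera
from h import *
S=camera("side");T=camera("top")
np.set_printoptions(precision=4,suppress=True)
M=R.from_quat([.159224,.98724,-.00075,-.000286]).as_matrix();p=np.array([.18047,.54537,.20165])
for s,t in(((113.,111.2),(68,390.7)),((118.7,100.),(23.7,373.7))):
    P,e=tri(S,s,T,t);print(P,e,"tool frame",M.T@(P-p))
E
```

```text
[0.1659 0.4972 0.2478] 0.007676390237212751 tool frame [-0.0013 -0.0504 -0.0461]
[0.1988 0.5874 0.243 ] 0.008066193207127332 tool frame [-0.0041  0.0456 -0.0414]
```

Emit:
drive_tool --deltas '[[[0,0,-0.004],0],[[0,0,0],0],[[0,0,0],0]]'

```text
time_s: 5.25
eef_pos: [0.6027, -0.2312, 0.0017]
eef_rot: [0.013, -0.194, 0.981, -0.008]
wrist_force: [0.3, 0.7, 0.1]
opening: 0.553
```

Emit:
drive_tool --deltas '[[[0,0,-0.004],0],[[0,0,0],0],[[0,0,0],0]]'

```text
time_s: 5.55
eef_pos: [0.6026, -0.2312, -0.0028]
eef_rot: [0.013, -0.194, 0.981, -0.008]
wrist_force: [-0.8, -0.7, 0.2]
opening: 0.55
```

Emit:
drive_tool --deltas '[[[0,0,-0.003],0],[[0,0,0],0],[[0,0,0],0]]'

```text
time_s: 5.85
eef_pos: [0.6026, -0.2311, -0.0061]
eef_rot: [0.013, -0.194, 0.981, -0.008]
wrist_force: [0.2, -0.4, -0.4]
opening: 0.551
```

Emit:
drive_tool --deltas '[[[0,0,-0.003],0],[[0,0,0],0],[[0,0,0],0]]'

```text
time_s: 6.15
eef_pos: [0.6026, -0.2312, -0.0093]
eef_rot: [0.013, -0.194, 0.981, -0.008]
wrist_force: [-0.2, -0.4, -0.0]
opening: 0.549
```

```bash
python3 - <<'E'
from bench import camera,get_obs
from h import *
S=camera("side");o=get_obs();print(o["eef_pos"],o["opening"],o["wrist_force"])
f=S["frame"].astype(float)
g=np.clip((f-10)*2.5,0,255).astype(np.uint8)
cv2.imwrite("pics/e.png",crop(g,345,200,445,300,6))
E
```

```text
[ 0.60253645 -0.23113503 -0.0094011 ] 0.5500650301968508 [-0.38003404 -0.36560325  0.63462675]
```

View pics/e.png

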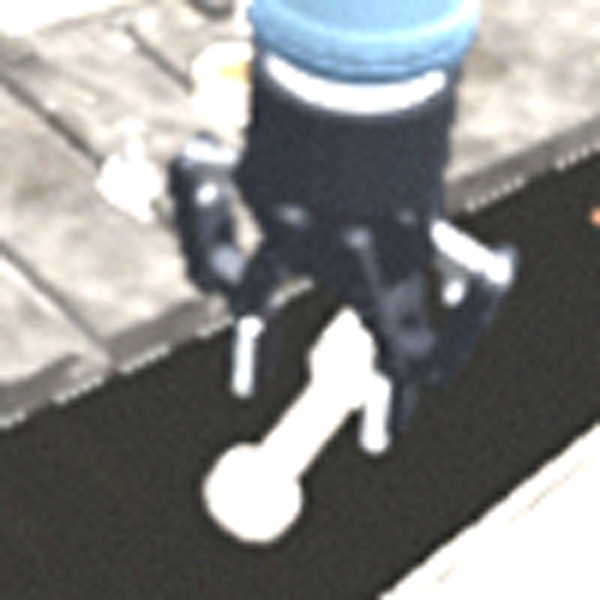

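```bash
python3 - <<'E'
from bench import camera,get_obs
from h import *
S=camera("side");o=get_obs();p=o["eef_pos"]
np.set_printoptions(precision=4,suppress=True)
u,v=345+308.5/6-.5,200+421.5/6-.5
for z in(.0,.004,.008,.012,.016,.02):print(onz(S,u,v,z)-[.0,0,0])
E
```

```text
[ 0.6098 -0.2187 -0.    ]
[ 0.6067 -0.2216  0.004 ]
[ 0.6036 -0.2246  0.008 ]
[ 0.6005 -0.2276  0.012 ]
[ 0.5974 -0.2305  0.016 ]
[ 0.5943 -0.2335  0.02  ]
```

Emit:
drive_tool --deltas '[[[0,0,-0.004],0],[[0,0,0],0],[[0,0,0],0]]'

```text
time_s: 6.55
eef_pos: [0.6026, -0.2312, -0.0136]
eef_rot: [0.013, -0.194, 0.981, -0.008]
wrist_force: [-0.3, 0.7, -0.4]
opening: 0.549
```

Emit:
drive_tool --deltas '[[[0,0,-0.003],0],[[0,0,0],0],[[0,0,0],0]]'

```text
time_s: 6.85
eef_pos: [0.6026, -0.2312, -0.017]
eef_rot: [0.013, -0.194, 0.981, -0.008]
wrist_force: [-0.2, 0.1, 0.0]
opening: 0.549
```

```bash
python3 - <<'E'
from bench import camera,get_obs
from h import *
S=camera("side");o=get_obs();print(o["eef_pos"],o["opening"],o["wrist_force"])
f=S["frame"].astype(float)
g=np.clip((f-10)*1.5,0,255).astype(np.uint8)
cv2.imwrite("pics/e2.png",crop(g,345,200,445,300,6))
E
```

```text
[ 0.60250777 -0.23111239 -0.01700971] 0.5526429460820244 [ 0.29532593 -0.50757895  0.38084655]
```

View pics/e2.png

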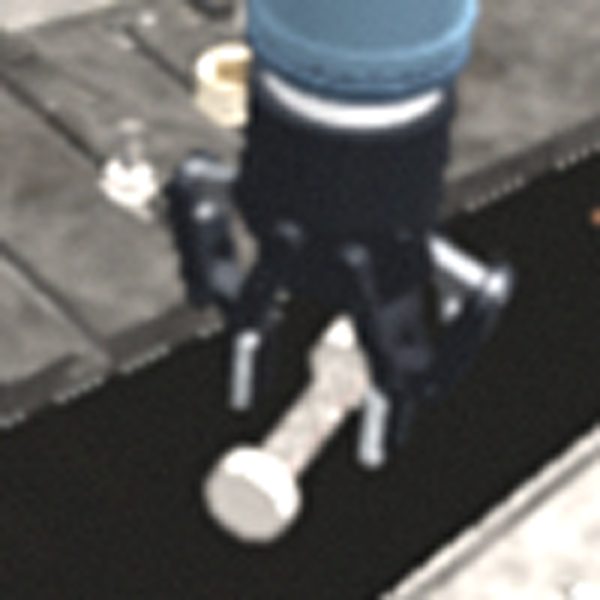

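Tips are still about 12 mm above the desk by sight, with no contact force. The real fingers end roughly 25 mm short of the reported TCP, so I'll trust the picture and the force reading. I'll go down a bit more, then close.

Emit:
drive_tool --deltas '[[[0,0,-0.003],0],[[0,0,0],0],[[0,0,0],0]]'

```text
time_s: 7.2
eef_pos: [0.6026, -0.2312, -0.0202]
eef_rot: [0.013, -0.194, 0.981, -0.008]
wrist_force: [-0.2, 0.2, 0.8]
opening: 0.548
```

Emit:
drive_tool --deltas '[[[0,0,0],0],[[0,0,0],0],[[0,0,0],0],[[0,0,0],0],[[0,0,0],0],[[0,0,0],0],[[0,0,0],0]]' --gripper 0.0

```text
time_s: 7.9
eef_pos: [0.6027, -0.2312, -0.02]
eef_rot: [0.013, -0.194, 0.981, -0.008]
wrist_force: [0.1, 0.0, 0.3]
opening: 0.161
```

```bash
python3 - <<'E'
from bench import camera,get_obs
from h import *
S=camera("side");o=get_obs();print(o["eef_pos"],o["opening"],o["wrist_force"])
f=S["frame"].astype(float)
g=np.clip((f-10)*1.5,0,255).astype(np.uint8)
cv2.imwrite("pics/f.png",crop(g,345,200,445,300,6))
E
```

```text
[ 0.60262693 -0.23120713 -0.01997089] 0.15809008326547616 [0.39999804 0.25960534 1.32438182]
```

View pics/f.png

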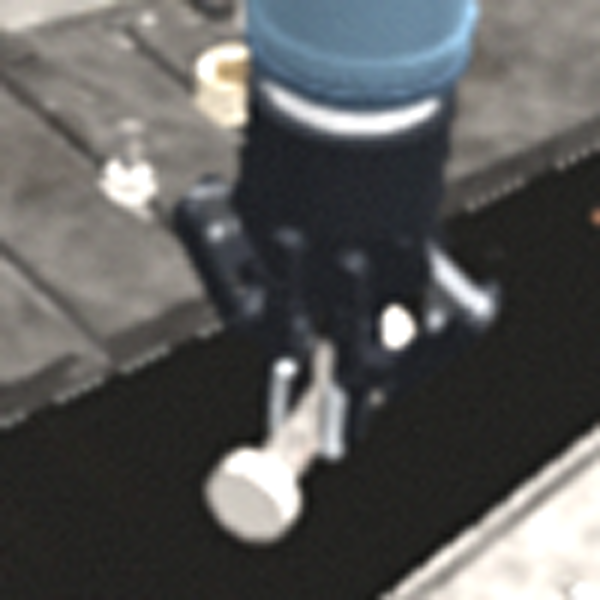

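Stopped at opening 0.16 on the handle: gripped. Lifting.

Emit:
drive_tool --deltas '[[[0,0,0.015],0],[[0,0,0.03],0],[[0,0,0.04],0],[[0,0,0.04],0],[[0,0,0.02],0],[[0,0,0],0],[[0,0,0],0],[[0,0,0],0]]'

```text
time_s: 8.75
eef_pos: [0.5983, -0.2285, 0.1306]
eef_rot: [0.01, -0.194, 0.981, -0.006]
wrist_force: [-0.9, -0.3, -1.9]
opening: 0.159
```

```bash
python3 - <<'E'
from bench import camera,get_obs
from h import *
S=camera("side");o=get_obs();print(o["eef_pos"],o["eef_rot"],o["opening"],o["wrist_force"])
f=S["frame"].astype(float)
g=np.clip((f-10)*1.5,0,255).astype(np.uint8)
cv2.imwrite("pics/g.png",crop(g,345,150,445,250,6))
E
```

```text
[ 0.59796139 -0.22827101  0.12993689] [ 0.00989825 -0.19385266  0.98096606 -0.00536362] 0.15860152580866768 [-0.73208261 -0.17220483 -2.65141373]
```

View pics/g.png

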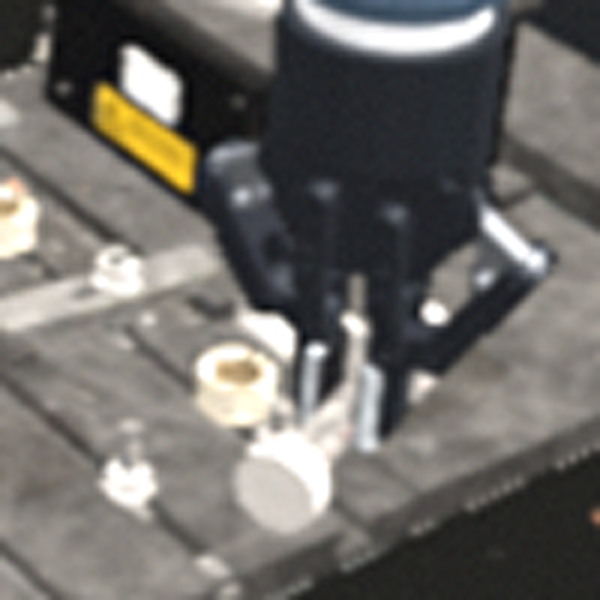

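Emit:
drive_tool --deltas '[[[-0.008,0.02,0],-0.05],[[-0.013,0.04,0],-0.05],[[-0.013,0.04,0],-0.05],[[-0.013,0.04,0],0],[[-0.013,0.04,0],0],[[-0.013,0.04,0],0],[[-0.013,0.04,0],0],[[-0.013,0.04,0],0],[[-0.013,0.04,0],0],[[-0.013,0.04,0],0]]'

```text
time_s: 9.8
eef_pos: [0.4566, 0.1607, 0.1125]
eef_rot: [-0.003, -0.111, 0.994, -0.002]
wrist_force: [1.1, 0.5, -2.8]
opening: 0.161
```

Emit:
drive_tool --deltas '[[[-0.013,0.04,0],0],[[-0.013,0.04,0],0],[[-0.01,0.03,0],0],[[0,0,0],0],[[0,0,0],0],[[0,0,0],0],[[0,0,0],0]]'

```text
time_s: 10.5
eef_pos: [0.4098, 0.2762, 0.1036]
eef_rot: [-0.012, -0.114, 0.993, -0.003]
wrist_force: [-0.5, 0.0, -2.1]
opening: 0.159
```

```bash
python3 - <<'E'
from bench import camera,get_obs
from h import *
S=camera("side");T=camera("top");o=get_obs();print(o["eef_pos"],o["eef_rot"],o["opening"],o["wrist_force"])
q=o["eef_rot"];M=R.from_quat([*q[1:],q[0]]).as_matrix();print("jaw deg",np.degrees(np.arctan2(M[1,1],M[0,1])),"z",M[:,2])
cv2.imwrite("pics/h.png",np.hstack([crop(S["frame"],185,100,285,200,4),crop(T["frame"],130,180,230,280,4)]))
E
```

```text
[0.4101088  0.27615502 0.10387586] [-0.01149512 -0.11356557  0.99346006 -0.00279743] 0.15664582050562278 [ 0.41389117 -0.52629729 -2.38324048]
jaw deg 103.04469120366437 z [-0.0222045  -0.00816918 -0.99972007]
```

View pics/h.png

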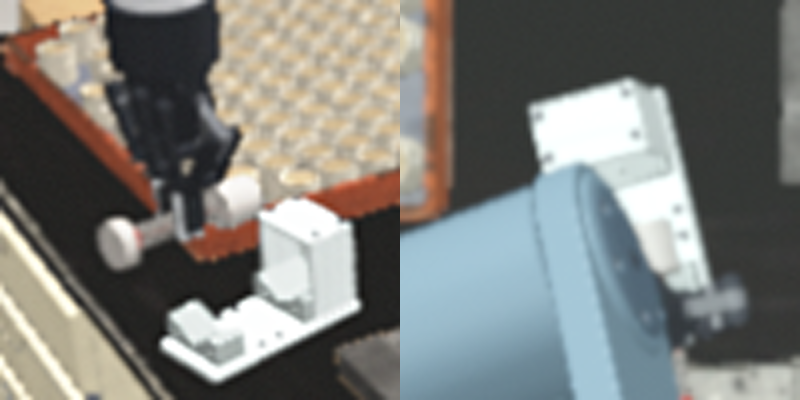

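```bash
cat >> h.py <<'E'
def rm(q): return R.from_quat([*q[1:],q[0]]).as_matrix()
Mg=rm([.0125,-.1938,.9809,-.0078]);pg=np.array([.6026,-.2312,-.0200])
cg=np.array([.605,-.229,.0165]);dg=np.array([.9232,.3846,0])
def held(o):
    M=rm(o["eef_rot"]);A=M@Mg.T
    return o["eef_pos"]+A@(cg-pg),A@dg   # centre, direction to long end
STOP=np.array([.544,.338,.037]);E=np.array([np.cos(np.radians(13.7)),np.sin(np.radians(13.7)),0]);N=np.array([-E[1],E[0],0])
def rep(o):
    c,d=held(o);l=c+.059*d-STOP
    print("t",o["time_s"],"tcp",o["eef_pos"].round(4),"F",o["wrist_force"].round(1),"op",round(o["opening"],3))
    print("long end rel stop: along %.1f lat %.1f up %.1f mm; yaw err %.2f pitch %.2f deg"%(l@E*1e3,l@N*1e3,l[2]*1e3,np.degrees(np.arctan2(d@N,d@E)),np.degrees(d[2])))
E
python3 - <<'E'
from bench import camera,get_obs
from h import *
S=camera("side");o=get_obs();rep(o)
c,d=held(o)
P=c-.059*d;print(proj(S,P),"obs ~214.6,161.4",P)
cv2.imwrite("pics/i.png",crop(S["frame"],195,130,285,205,7))
for n,y in(("long",.059),("longfront",.029),("short",-.059)):
    print(n,(proj(S,c+y*d)-[195,130]+.5)*7)
E
```

```text
t 10.65 tcp [0.4102 0.2763 0.1041] F [ 0.1  0.3 -3.2] op 0.159
long end rel stop: along -80.9 lat -28.2 up 100.8 mm; yaw err -0.39 pitch -2.55 deg
[213.56963783 160.61909839] obs ~214.6,161.4 [0.35732308 0.26426112 0.14304785]
long [374.54156993 127.26609007]
longfront [315.78005915 149.28146207]
short [133.48746483 217.83368876]
```

View pics/i.png

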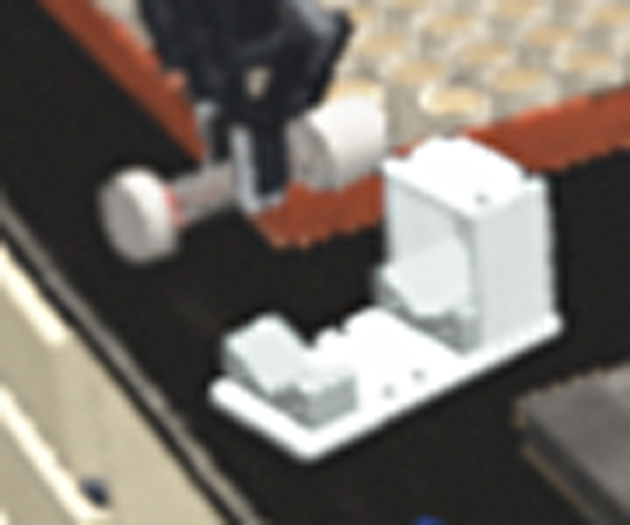

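Emit:
drive_tool --deltas '[[[0.012,0.016,0],0.007],[[0.012,0.016,0],0],[[0.004,0.003,-0.01],0],[[0,0,-0.02],0],[[0,0,-0.015],0],[[0,0,0],0],[[0,0,0],0],[[0,0,0],0]]'

```text
time_s: 11.45
eef_pos: [0.4405, 0.3073, 0.0566]
eef_rot: [-0.011, -0.114, 0.993, -0.003]
wrist_force: [-0.0, 0.5, -2.2]
opening: 0.16
```

```bash
python3 - <<'E'
from bench import camera,get_obs
from h import *
rep(get_obs())
E
```

```text
t 11.45 tcp [0.4405 0.3073 0.0566] F [-0.   0.5 -2.2] op 0.16
long end rel stop: along -44.1 lat -5.2 up 53.3 mm; yaw err -0.34 pitch -2.57 deg
```

Emit:
drive_tool --deltas '[[[-0.001,0.005,-0.01],0.006],[[0,0,-0.015],0],[[0,0,-0.014],0],[[0,0,0],0],[[0,0,0],0],[[0,0,0],0]]'

```text
time_s: 12.05
eef_pos: [0.4397, 0.3128, 0.015]
eef_rot: [-0.011, -0.117, 0.993, -0.003]
wrist_force: [0.5, -0.4, -2.7]
opening: 0.155
```

```bash
python3 - <<'E'
from bench import camera,get_obs
from h import *
S=camera("side");T=camera("top");o=get_obs();rep(o)
cv2.imwrite("pics/j.png",np.hstack([crop(S["frame"],200,115,290,205,4.4),crop(T["frame"],140,190,230,280,4.4)]))
E
```

```text
t 12.15 tcp [0.4402 0.313  0.0155] F [ 0.3 -0.2 -2.3] op 0.16
long end rel stop: along -43.2 lat 0.8 up 12.3 mm; yaw err 0.04 pitch -2.43 deg
```

View pics/j.png

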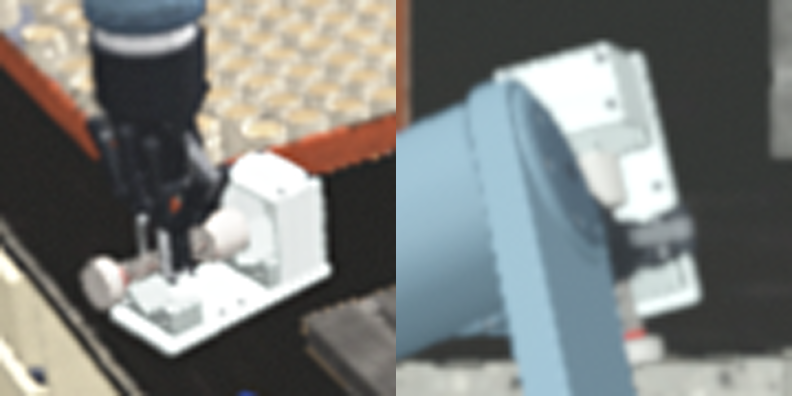

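Aligned in front of the hood with the head over the rear V. In the top view the long head is at about (187,230) and the short head at about (197,269). Sliding in.

Emit:
drive_tool --deltas '[[[0.008,0.0018,0],0],[[0.008,0.0018,0],0],[[0.008,0.0018,0],0],[[0.002,0.0005,0],0],[[0,0,0],0],[[0,0,0],0],[[0,0,0],0]]'

```text
time_s: 12.85
eef_pos: [0.4706, 0.3199, 0.017]
eef_rot: [-0.008, -0.117, 0.993, -0.003]
wrist_force: [0.4, 1.1, -2.4]
opening: 0.154
```

```bash
python3 - <<'E'
from bench import get_obs
from h import *
rep(get_obs())
E
```

```text
t 12.85 tcp [0.4706 0.3199 0.017 ] F [ 0.4  1.1 -2.4] op 0.154
long end rel stop: along -12.1 lat 0.3 up 14.1 mm; yaw err 0.01 pitch -2.22 deg
```

Emit:
drive_tool --deltas '[[[0,0,-0.004],0],[[0,0,-0.004],0],[[0,0,0],0],[[0,0,0],0]]'

```text
time_s: 13.25
eef_pos: [0.4695, 0.3197, 0.0079]
eef_rot: [-0.009, -0.117, 0.993, -0.003]
wrist_force: [0.4, -0.1, -2.3]
opening: 0.159
```

Emit:
drive_tool --deltas '[[[0,0,-0.003],0],[[0,0,0],0],[[0,0,0],0]]'

```text
time_s: 13.55
eef_pos: [0.4694, 0.3197, 0.0046]
eef_rot: [-0.009, -0.117, 0.993, -0.003]
wrist_force: [-0.2, -0.5, -2.3]
opening: 0.16
```

```bash
python3 - <<'E'
from bench import camera,get_obs
from h import *
S=camera("side");o=get_obs();rep(o)
cv2.imwrite("pics/k.png",crop(S["frame"],200,120,290,200,7))
E
```

```text
t 13.6 tcp [0.4693 0.3197 0.0045] F [ 0.3 -0.3 -3.3] op 0.158
long end rel stop: along -13.4 lat 0.4 up 1.5 mm; yaw err 0.04 pitch -2.32 deg
```

View pics/k.png

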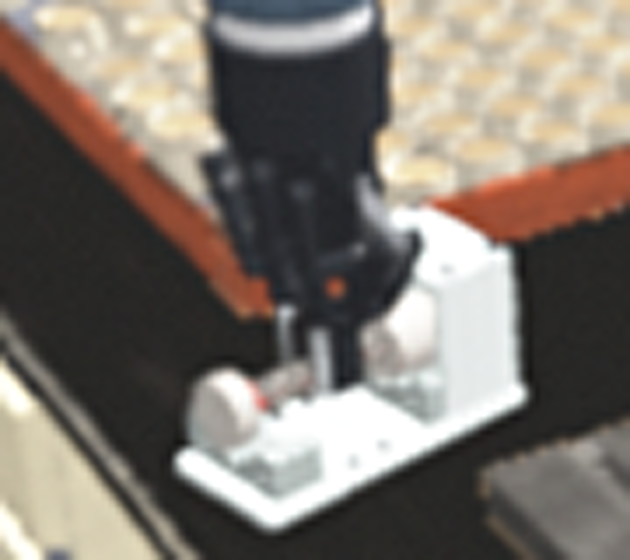

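Emit:
drive_tool --deltas '[[[0.004,0.001,-0.001],0],[[0.004,0.001,0],0],[[0,0,0],0],[[0,0,0],0]]'

```text
time_s: 14.0
eef_pos: [0.4785, 0.3222, 0.004]
eef_rot: [-0.009, -0.117, 0.993, -0.003]
wrist_force: [-0.9, -1.0, -1.2]
opening: 0.162
```

Emit:
drive_tool --deltas '[[[0.002,0.0005,-0.001],0],[[0,0,0],0],[[0,0,0],0]]'

```text
time_s: 14.3
eef_pos: [0.481, 0.3231, 0.0033]
eef_rot: [-0.008, -0.117, 0.993, -0.002]
wrist_force: [-0.5, 0.4, -1.4]
opening: 0.157
```

```bash
python3 - <<'E'
from bench import get_obs
from h import *
rep(get_obs())
E
```

```text
t 14.3 tcp [0.481  0.3231 0.0033] F [-0.5  0.4 -1.4] op 0.157
long end rel stop: along -1.3 lat 1.0 up 0.4 mm; yaw err 0.05 pitch -2.22 deg
```

Emit:
drive_tool --deltas '[[[0.001,0,-0.0015],0],[[0,0,0],0],[[0,0,0],0]]'

```text
time_s: 14.6
eef_pos: [0.4821, 0.3236, 0.0024]
eef_rot: [-0.008, -0.117, 0.993, -0.002]
wrist_force: [-2.4, 0.3, 0.7]
opening: 0.159
```

Emit:
drive_tool --deltas '[[[0.002,0.0005,0],0],[[0,0,0],0],[[0,0,0],0]]'

```text
time_s: 14.9
eef_pos: [0.4839, 0.3242, 0.0023]
eef_rot: [-0.008, -0.118, 0.993, -0.002]
wrist_force: [-2.3, -0.0, 0.5]
opening: 0.162
```

```bash
python3 - <<'E'
from bench import get_obs
from h import *
rep(get_obs())
E
```

```text
t 14.9 tcp [0.4839 0.3242 0.0023] F [-2.3 -0.   0.5] op 0.162
long end rel stop: along 1.8 lat 1.3 up -0.6 mm; yaw err 0.08 pitch -2.21 deg
```

Emit:
drive_tool --deltas '[[[0.002,0.0003,0],0],[[0,0,0],0],[[0,0,0],0]]'

```text
time_s: 15.2
eef_pos: [0.4839, 0.3241, 0.0017]
eef_rot: [-0.011, -0.118, 0.993, -0.002]
wrist_force: [-2.4, -0.3, 2.7]
opening: 0.159
```

Emit:
drive_tool --deltas '[[[0.002,0.0003,0],0],[[0,0,0],0],[[0,0,0],0]]'

```text
time_s: 15.5
eef_pos: [0.4839, 0.3241, 0.0015]
eef_rot: [-0.013, -0.118, 0.993, -0.003]
wrist_force: [-3.2, -0.5, 1.8]
opening: 0.163
```

Motion stalled at x = 0.484, right at the predicted stop. Releasing gently and looking.

Emit:
drive_tool --deltas '[[[0,0,0],0],[[0,0,0],0],[[0,0,0],0],[[0,0,0],0]]' --gripper 0.5

```text
time_s: 15.9
eef_pos: [0.4858, 0.3237, 0.0017]
eef_rot: [-0.011, -0.117, 0.993, -0.003]
wrist_force: [-0.5, 0.7, -0.1]
opening: 0.501
```

```bash
python3 - <<'E'
from bench import camera,get_obs
from h import *
S=camera("side");o=get_obs();rep(o)
cv2.imwrite("pics/l.png",crop(S["frame"],200,120,290,200,7))
E
```

```text
t 15.95 tcp [0.4859 0.3237 0.0017] F [-0.2  1.   0.7] op 0.501
long end rel stop: along 3.7 lat 0.4 up -1.6 mm; yaw err 0.07 pitch -2.53 deg
```

View pics/l.png

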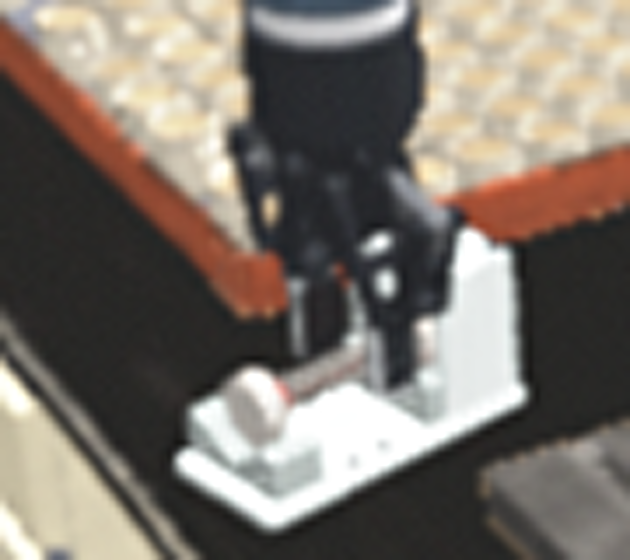

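Emit:
drive_tool --deltas '[[[0,0,0],0],[[0,0,0.005],0],[[0,0,0.015],0],[[0,0,0.03],0],[[-0.005,0,0.03],0],[[-0.04,-0.01,0.03],0],[[-0.04,-0.01,0.03],0],[[-0.03,-0.03,0.02],0],[[0,0,0],0],[[0,0,0],0]]' --gripper 0.65

```text
time_s: 16.95
eef_pos: [0.3701, 0.2728, 0.1744]
eef_rot: [-0.006, -0.117, 0.993, -0.002]
wrist_force: [0.3, -0.6, -0.5]
opening: 0.65
```

```bash
python3 - <<'E'
from bench import camera,get_obs
from h import *
np.set_printoptions(precision=4,suppress=True)
S=camera("side");T=camera("top");o=get_obs();print(o["time_s"],o["eef_pos"],o["wrist_force"])
cv2.imwrite("pics/m.png",np.hstack([crop(S["frame"],205,120,285,200,5),crop(T["frame"],150,190,230,270,5)]))
cv2.imwrite("pics/n.png",crop(T["frame"],380,145,450,275,4))
for x in(0,-106,-118):
    P=STOP+E*x/1000;print(x,"side crop",(proj(S,P)-[205,120]+.5)*5,"top crop",(proj(T,P)-[150,190]+.5)*5+[400,0])
E
```

```text
17.05 [0.3703 0.273  0.1733] [-0.2327  1.1409  0.0769]
0 side crop [303.9721 224.4701] top crop [555.3605  96.2271]
-106 side crop [169.4882 288.1401] top crop [603.3716 304.2795]
-118 side crop [153.4908 295.7302] top crop [608.8571 328.1312]
```

View pics/m.png

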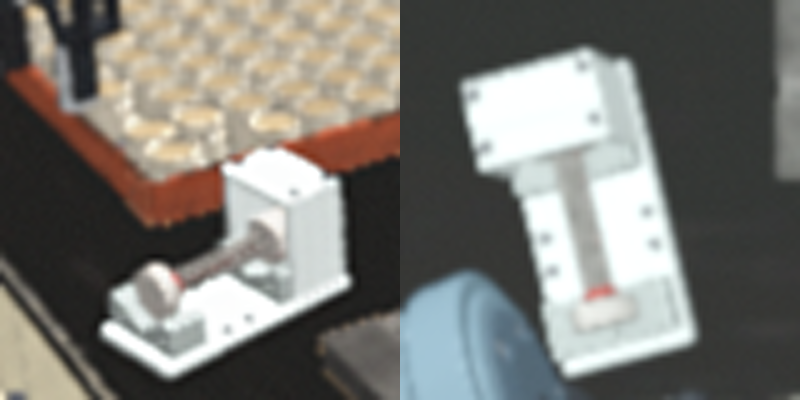

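View pics/n.png

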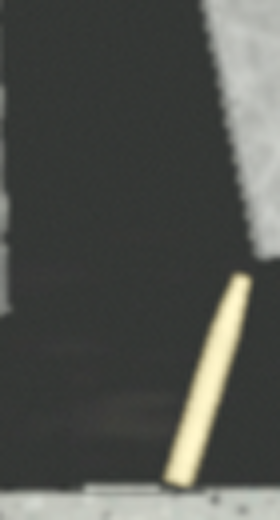

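The short end face sits at (608,327) in the top crop, against (609,328) predicted for home. It sits at (153,291) in the side crop, against (153,296). The gauge is in both Vs with its head under the hood, the drift is untouched, and the gripper is clear.

```bash
python3 - <<'E'
from bench import hand_in
print(hand_in())
E
```

```text
the job is handed in; nothing more can be done
None
```

I put the plug gauge in its cradle with the long head under the hood, pushed it in until it stalled at the stop, let go and backed the arm off. I handed in at about 17 s of the 38 s allowed.

**Last checks**
- **Position:** In the top view, the short end face is within about 1 px of where it should be with the gauge at home. In the side view it is about 1 px off. That puts the long head within a few mm of the stop. The gauge lies along the cradle in both V supports.
- **Drift:** It looks unmoved in the last top picture; I did not measure it again.
- **Robot:** The gripper is open and well clear. The largest wrist force I read was about 4 N.

**Checks that disagreed**
- **Fingertips:** In the pictures they were about 25 mm short of where the reported TCP and stated sizes put them. I found the grasp height by picture and force instead, and gripped at a TCP z of -0.020 m.
- **Tool tilt:** It drifted by 1 to 2 degrees during the moves. The gauge went in pitched about 2 degrees, long head down, and settled into the Vs when released.
- **Stop contact:** At the stop the force rose only to about 3 N. I took the head as home because the tool stopped advancing, and the pictures agreed.

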